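Open the forming press and draw out the cup

TASK

Open the bench press: take the crank knob of its handwheel and wind it counter-clockwise, letting your hand rise with the screw, until the screw comes up fully against its top stop, without straining or forcing the wheel. Then draw the wooden tray fully out by its upright tab, with the clay cup still standing in its place on it, and let go; leave the other things on the table where they are.

Things in the scene. Friction and masses are not known exactly. Their poses are not given: they have to be found in the camera images.
- press: Grey bench press, fixed. Origin on the table under the screw's vertical axis; z up; its front is its -x side. Base plate 20 mm high, x -145 to +85 mm, 130 mm to either side. Two columns at x 0, y -92 and +92 carry a bridge (55 mm in x, 230 in y, top 188 mm above the table) through which the screw passes.
- handwheel: Dark three-spoke steel handwheel, level, on top of the screw. Origin at its centre on the screw's axis, mid-height of the rim; z up; x points to the crank knob. Rim: 14 mm round bar at radius 52 mm. Counter-clockwise from above raises it: wheel and screw rise about 24 mm per turn. Friction holds it where left.
- crank_knob: Black upright crank knob on the handwheel's rim, 52 mm from the wheel's axis: 20 mm in diameter, 36 mm tall. It spins freely about its own upright axis, so the hand can go round without turning. Origin at the middle of its foot, 9 mm above the wheel's origin and 2 mm above the top of the rim; z up.
- stem: Screw and plaster plug (72 mm across, 43 mm high) under the bridge. Origin: middle of the plug's lower face. It starts 25 to 36 mm inside the cup and clears its rim by 4 mm at the top. Start height and angle vary; 1 1/4 to 1 3/4 turns remain to the top stop, which must be felt: turning takes 3 to 6 N at the knob; 9 N or more means it is reached; over 22 N strains the screw.
- screw_nut: Brass flange with two lugs, 52 mm across and 7 mm thick, on top of the bridge round the screw: its nut, held by springs. Origin in the middle of its underside, 188 mm above the table; x as the press's. It gives 1 mm up or down per 10 N pulled or pressed along the screw (over 30 N, 3 mm, strains it) and twists 0.75 degrees per N at the knob (over 22 N, 16 degrees, strains it).
- tray (a joint): How far the wooden tray is drawn out of the press towards its front (the press's -x), in m: 0 at the start (home), 0.12 at its end stop. It slides level with about 3 N of friction.
- tray_tab (a point): Middle of the top edge of the upright wooden tab at the tray's front, by which the tray is drawn; 80 mm above the table. The tab is 12 mm thick along the tray's travel, 50 mm wide across it and rises 42 mm above the tray. At the start it is 125 mm in front of the screw's axis, clear of the wheel's rim above.
- tray_seat (a point): Middle of the cup's place on the tray's upper face, between four low brass pins (7 mm high); 38 mm above the table. Under the screw's axis at the start, it moves with the tray.
- cup: Pale clay cup without a handle, 70 mm high, 90 mm across the rim, about 0.25 kg, standing loose on the tray between the brass pins. Origin in the middle of its underside; z up.
- mug: Pale mug with a handle, 85 mm high and 76 mm across, standing loose beside the press; a bystander. Origin in the middle of its underside.
- bowl: Pale bowl, 50 mm high and 120 mm across, standing loose behind the press; a bystander. Origin in the middle of its underside.
- trim_tool: Flat hand tool 170 mm long, lying loose beside the press; a bystander. Origin on its underside.
- glaze_jar: Closed jar, 95 mm high and 70 mm across, standing loose; a bystander. Origin in the middle of its underside.
Mind the look-alikes: they are no part of the job. What is shaped like the cup but blue is not meant.

How it is judged:
On the way, in this order (a step that is already met when the one before it is completed fails the run):
1. the screw is wound fully up against its top stop (z of handwheel in the frame of screw_nut above 0.0555 m), for 0.2 s.
2. the tray is drawn fully out (value of joint tray above 0.108 m), for 0.2 s.
At the end, for the whole second after the job is handed in: The screw is up against its top stop (no more than 0.6 mm below it), the tray is drawn out to within 12 mm of its end stop, and the cup stands upright and at rest in its place on the tray (within 12 mm) (z of handwheel in the frame of screw_nut above 0.0555 m and value of joint tray above 0.108 m and distance between cup and tray_seat below 0.012 m and angle between cup's own z axis and vertical below 0.15 rad and linear speed of cup below 0.02 m/s); the robot touches nothing.
It fails at once if the screw is strained: pulled or pushed along its axis with over 30 N (its sprung nut shifted over 3 mm), or turned on against the stop with over 22 N at the knob (the nut twisted over 16 degrees) (z of screw_nut in the frame of press above 0.191 m or z of screw_nut in the frame of press below 0.185 m or angle between the x axis of screw_nut and the x axis of press, either way round above 0.286 rad).
It fails at once if the forming head is run against the cup (more than 4 N) (contact force between stem and cup above 4 N).
It fails at once if the cup is tipped or leaves its place on the tray (angle between cup's own z axis and vertical above 0.3 rad or distance between cup and tray_seat above 0.02 m).
It fails at once if a bystander is pushed away (distance of any of mug, bowl, trim_tool, glaze_jar from where it was at the start of the episode above 0.03 m).
It also fails if it takes over 72 s, if anything falls off the work surface, if the arm or the gripper's body presses on something with over 40 N, if the wrist force passes 120 N, or if a joint passes its speed limit or range.

ROBOT

A 7-joint arm with a two-finger parallel gripper is mounted at the origin on the work surface. World frame = base frame: x ahead of the robot, y to its left, z up, the work surface at z = 0. Lengths are in m, angles in rad, forces in N, time in s.
With the tool pointing down it reaches from about 0.4 to 0.925 m from the base axis. Payload 5.6 kg.
Tool frame: the origin (TCP) lies between the finger pads; the fingertips stand 19 mm ahead of it and the grasp point (between the pads) is the TCP (arm.tip_reach is the distance from the TCP to the fingertips, in m); z points along the fingers, y is the direction in which the jaws open and shut (so a half turn about z gives the same grasp; the last joint's range is limited). The gripper opens to 85 mm and grips with 20 to 120 N. Pads are 22 mm wide; open, the fingers measure 114 mm over their backs; the gripper's body (76 mm by 85 mm) begins 54 mm behind the grasp point. The pads swing forward as they close: fully open they stand 13 mm farther back than shut.
Start: joints at [1.149, 0.468, -0.012, 1.603, 0.006, 1.071, -0.056], TCP at [0.24, -0.604, 0.25] pointing down, gripper open.
Joint ranges: [-2.53, 2.53], [-0.31, 2.02], [-1.57, 1.55], [0.28, 2.44], [-1.29, 4.43], [0.15, 1.84], [-2.92, 2.92]. Speed limits (rad/s): [2.57, 2.57, 3.14, 3.14, 3.14, 3.14, 3.14].

INTERFACE

Orientations are given as a rotation vector (axis times angle).
In Python, from rig import arm, cams gives the robot as it stands. Calls block until the motion is done:
- arm.reach(position, orientation): joint-space move of the TCP to a pose.
- arm.move_straight(position, rot=None, vel=0.15, until_force=None): straight line of the TCP; rot=None keeps the orientation; vel is the mean speed in m/s. With until_force (N) it stops when the force on the tool has changed by that much, and returns True; else False.
- arm.move_j(angles): joint-space move.
- arm.command_gripper(opening, strength=None): opening from 0.0 (shut) to 1.0 (fully open); strength is the grip in N (None keeps the last); returns when the fingers have stopped.
- arm.hold(seconds).
- arm.inverse_kinematics(position, orientation): joint angles nearest the present ones, or None.
- arm.read_state(): the state.
- cams.read_camera(name): name is "scene" or "top" or "wrist"; returns (picture, depth): 480x640x3 uint8, red, green, blue; 480x640 float32, m along the optical axis (not along the pixel's ray), 0 where there is no reading.
- cams.camera_info(name): a dict with "fx", "fy", "cx", "cy" (pixels), "origin" and "rotation" of the camera in the world; the wrist camera has in their place "T_tool_cam" (4x4, takes a point from camera to tool coordinates, whose origin is the TCP and whose axes are the flange's). Camera axes: x right, y down, z forward; pixel columns grow to the right and rows downward; lengths in m; the calibration is good to about 2 mm. A picture is of the moment at which its call begins: read the wrist's pose just before it. camera_info takes no time and is no camera call.
A pose or a line that the arm cannot do raises arm.IKError and nothing moves.
- arm.finish_job(): hands the job in, once; it reports no verdict.
The state is a dict: "clock": time; "joint_positions": joint angles; "joint_velocities": joint speeds; "tau": joint torques, N m; "ee_pos": TCP position; "tcp_rot": TCP orientation; "contact_force": force on the tool from outside, world axes, zero at the start; "torque": the same for the moment, N m; "gripper_width": opening from 0.0 (shut) to 1.0 (fully open).
Only numpy, scipy, OpenCV 4.12 (cv2) and the standard library are available. Lean on these libraries where they do the work, as an engineer would, in place of code of your own. Each camera call takes 0.05 s, during which the arm holds its last target.

## Working session

There is one attempt and no reset: what is moved stays moved. The work goes in short steps, each a Python script; the robot and the scene stay as the last script left them, time stands still between calls to the robot, and variables do not carry over. Pictures are saved under pics/ and viewed, and the job is handed in when it is done.

```bash
ls; mkdir -p pics
python3 - <<'E'
from rig import arm, cams
import cv2
for n in ["scene","top","wrist"]:
    p,d=cams.read_camera(n); cv2.imwrite(f"pics/{n}0.png",p[:,:,::-1]); 
    import numpy as np; np.save(f"pics/{n}0d.npy",d)
    i=cams.camera_info(n); print(n,i)
print(arm.read_state(), arm.tip_reach)
E
```

```text
pics
scene {'fx': 540.0688036252606, 'fy': 540.0688036252606, 'cx': 316.06200428044394, 'cy': 244.17622623080075, 'origin': array([1.39106394, 0.30370083, 1.28200005]), 'rotation': array([-1.59185982, -2.11527632,  0.74020755])}
top {'fx': 509.33465785395174, 'fy': 509.33465785395174, 'cx': 321.660783980649, 'cy': 237.8468498399174, 'origin': array([0.38747293, 0.02847266, 1.25462287]), 'rotation': array([-2.1512524 ,  2.11537438, -0.16230108])}
wrist {'fx': 338.9811623403426, 'fy': 338.9811623403426, 'cx': 319.48916198564507, 'cy': 236.02656465753176, 'T_tool_cam': array([[-1.20758325e-04, -9.56244677e-01, -2.92568117e-01,
         7.45354991e-02],
       [ 9.99999965e-01, -1.84015598e-04,  1.88693204e-04,
        -2.75941801e-05],
       [-2.34273969e-04, -2.92568084e-01,  9.56244666e-01,
        -1.22765603e-01],
       [ 0.00000000e+00,  0.00000000e+00,  0.00000000e+00,
         1.00000000e+00]])}
{'clock': 0.15, 'joint_positions': array([ 1.14899902,  0.46821952, -0.01156741,  1.6034201 ,  0.00598681,
        1.07141053, -0.05632431]), 'joint_velocities': array([-7.17894635e-05, -2.64014223e-03, -1.77070098e-03, -2.33138363e-03,
        3.49963402e-04,  5.76707486e-04, -1.98669561e-03]), 'tau': array([ 1.74532659e-03, -5.32795966e+01,  2.20439112e-02, -2.51556391e+01,
        1.14772815e-02,  5.59631910e-03, -8.30204812e-06]), 'ee_pos': array([ 0.24014681, -0.60356845,  0.24952484]), 'tcp_rot': array([-3.08410289e+00, -5.91007679e-01,  5.91117649e-04]), 'contact_force': array([-0.19817097, -0.07999979, -0.5175787 ]), 'torque': array([ 0.02773531, -0.07390741, -0.00205253]), 'gripper_width': 0.9991319053015238} 0.019
```

View pics/scene0.png

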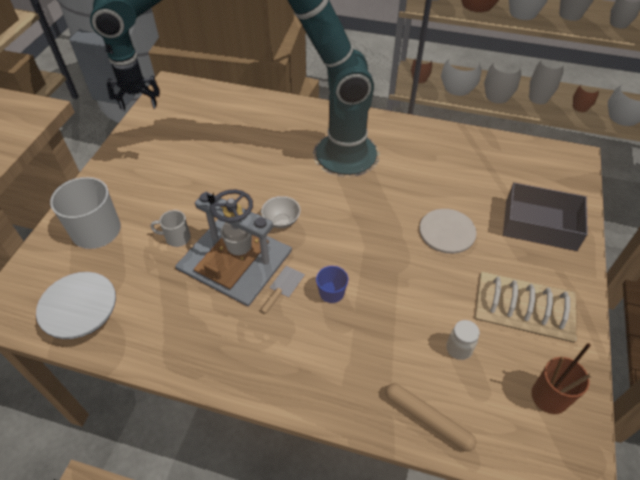

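View pics/top0.png

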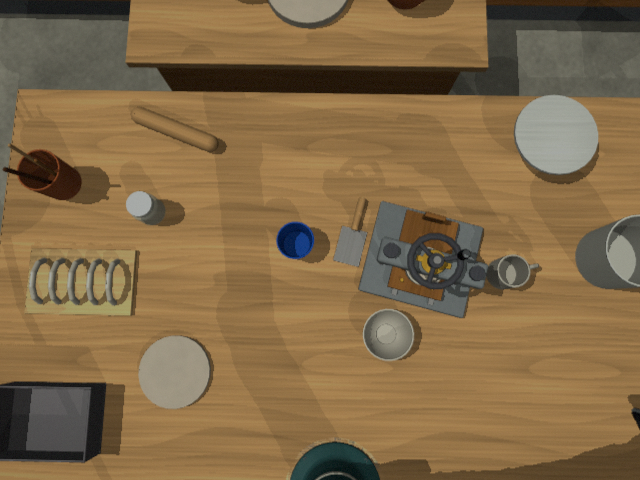

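Run:
```python
import cv2
a=cv2.imread("pics/top0.png")[190:330,340:500]; cv2.imwrite("pics/topc.png",cv2.resize(a,None,fx=5,fy=4.2857,interpolation=cv2.INTER_CUBIC)[:600])
b=cv2.imread("pics/scene0.png")[180:310,150:310]; cv2.imwrite("pics/scenec.png",cv2.resize(b,None,fx=4.5,fy=4.5,interpolation=cv2.INTER_CUBIC))
```

```text
(no output)
```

View pics/topc.png

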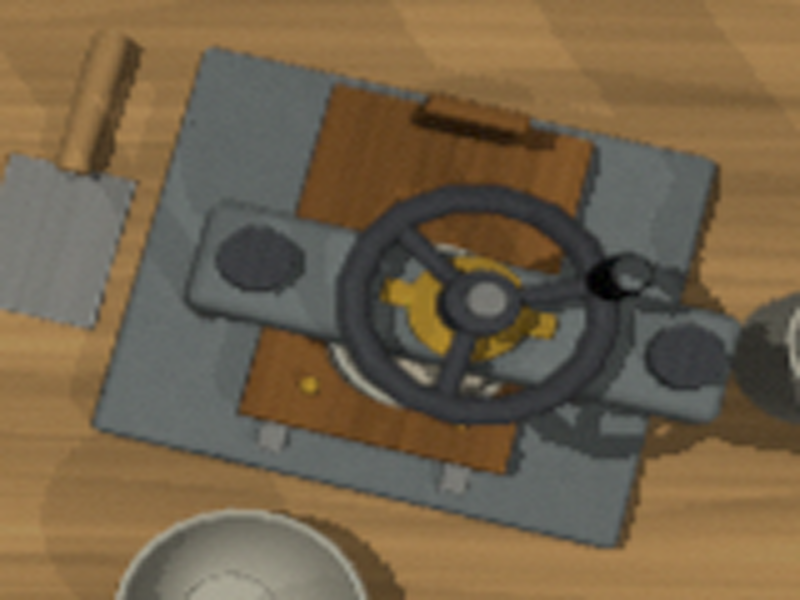

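View pics/scenec.png

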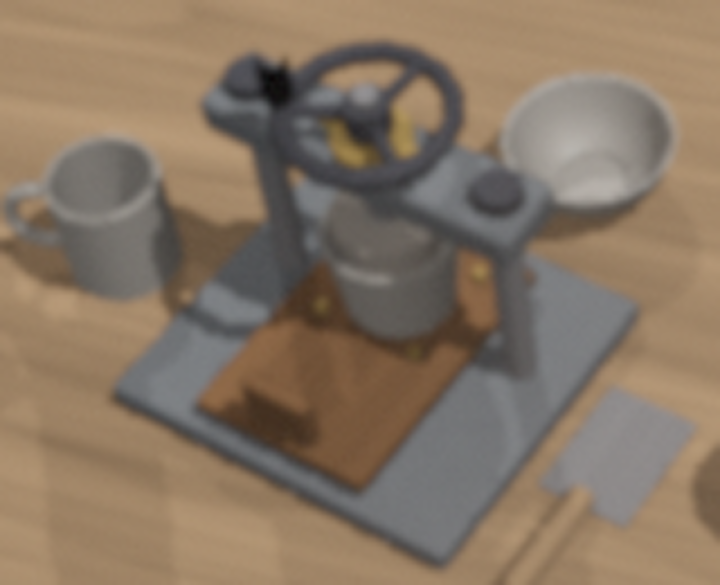

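```bash
cat > h.py <<'E'
import numpy as np, cv2
from scipy.spatial.transform import Rotation as R
from rig import arm, cams
def ray(n,u,v):
    i=cams.camera_info(n); d=R.from_rotvec(i["rotation"]).apply([(u-i["cx"])/i["fx"],(v-i["cy"])/i["fy"],1.]); return i["origin"],d
def plane(n,u,v,z):
    o,d=ray(n,u,v); return o+d*(z-o[2])/d[2]
def tri(n1,p1,n2,p2):
    o1,d1=ray(n1,*p1);o2,d2=ray(n2,*p2)
    s=np.linalg.lstsq(np.c_[d1,-d2],o2-o1,rcond=None)[0]
    a=o1+s[0]*d1;b=o2+s[1]*d2
    return (a+b)/2,np.linalg.norm(a-b)
E
python3 - <<'E'
from h import *
T=lambda x,y:(x/5+340-.4,y/4.2857+190-.4)
S=lambda x,y:(x/4.5+150-.4,y/4.5+180-.4)
c=[plane("top",*T(*q),0.02) for q in [(207,47),(718,160),(620,547),(95,428)]]
print(np.round(c,4)); c=np.array(c)
print([np.linalg.norm(c[i]-c[i-3]) for i in range(4)])
f=(c[0]+c[1]-c[2]-c[3]); f/=np.linalg.norm(f); print("front",f,np.degrees(np.arctan2(f[1],f[0])))
cen=c.mean(0); ax=cen-f*0.03; print("axis",ax)
print("hub",tri("top",T(487,299),"scene",S(366,98)), [plane("top",*T(487,299),z) for z in(.21,.225)])
print("knob",tri("top",T(632,270),"scene",S(276,75)))
print("tabtop",plane("top",*T(478,108),.08), ax+.125*f)
d=np.load("pics/top0d.npy"); i=cams.camera_info("top")
for q in [(487,299),(632,270),(606,280),(478,108),(400,200),(490,200),(570,390)]:
    u,v=T(*q); z=d[int(round(v)),int(round(u))]; o,r=ray("top",u,v); print(q,np.round(o+r*z,4))
E
```

```text
[[ 0.6839 -0.1042  0.02  ]
 [ 0.6214 -0.3551  0.02  ]
 [ 0.4011 -0.3011  0.02  ]
 [ 0.463  -0.0499  0.02  ]]
[np.float64(0.2585811946313942), np.float64(0.226840424026826), np.float64(0.25869189279778443), np.float64(0.22754531018371701)]
front [ 0.97116532 -0.23840705  0.        ] -13.792541973400551
axis [ 0.5132081  -0.19542303  0.02      ]
hub (array([ 0.51359038, -0.19422509,  0.22615368]), np.float64(0.0023121474650939374)) [array([ 0.51589751, -0.19888623,  0.21      ]), array([ 0.51405343, -0.19562153,  0.225     ])]
knob (array([ 0.52536894, -0.24618957,  0.24360264]), np.float64(0.006857513151117733))
tabtop [ 0.63722213 -0.22493904  0.08      ] [ 0.63460377 -0.22522391  0.02      ]
(487, 299) [ 0.5134 -0.1945  0.2302]
(632, 270) [ 0.557  -0.3112  0.02  ]
(606, 280) [ 0.5203 -0.2368  0.2525]
(478, 108) [ 0.6372 -0.2249  0.0803]
(400, 200) [ 0.5623 -0.1624  0.2175]
(490, 200) [ 0.5626 -0.199   0.2192]
(570, 390) [ 0.4722 -0.2305  0.2159]
```

```bash
cat >> h.py <<'E'
FA=np.radians(-13.8); F=np.array([np.cos(FA),np.sin(FA),0]); 
phi=(FA+np.pi/2)/2; ROT=np.pi*np.array([np.cos(phi),np.sin(phi),0])
def wtf():
    s=arm.read_state(); T=np.eye(4); T[:3,:3]=R.from_rotvec(s["tcp_rot"]).as_matrix(); T[:3,3]=s["ee_pos"]
    return T@cams.camera_info("wrist")["T_tool_cam"]
def wplane(T,u,v,z):
    i=cams.camera_info("wrist"); d=T[:3,:3]@np.array([(u-i["cx"])/i["fx"],(v-i["cy"])/i["fy"],1.]); o=T[:3,3]; return o+d*(z-o[2])/d[2]
E
python3 - <<'E'
from h import *
arm.reach([0.523,-0.243,0.40],ROT)
s=arm.read_state(); print(s["clock"],s["ee_pos"],s["joint_positions"],s["contact_force"])
T=wtf(); p,d=cams.read_camera("wrist"); np.save("pics/w1T.npy",T); np.save("pics/w1d.npy",d)
cv2.imwrite("pics/w1.png",p[:,:,::-1])
for a in range(0,360,45):
    q=np.array([.5135,-.195,.26])+.052*np.array([np.cos(np.radians(a)),np.sin(np.radians(a)),0]); j=arm.inverse_kinematics(q,ROT); print(a,None if j is None else np.round(j,2))
E
```

```text
1.9083 [ 0.52217215 -0.24486169  0.39927133] [ 0.68311076  0.26029534 -0.37506593  1.57534742  0.09783232  1.3257058
  0.05146477] [ 0.09907423 -0.48277609 -0.03081759]
0 [ 0.58  0.41 -0.39  1.7   0.17  1.06 -0.11]
45 [ 0.55  0.37 -0.41  1.77  0.17  1.04 -0.16]
90 [ 0.56  0.3  -0.43  1.86  0.14  1.02 -0.16]
135 [ 0.62  0.24 -0.42  1.93  0.12  1.   -0.1 ]
180 [ 0.68  0.24 -0.4   1.93  0.11  0.99 -0.01]
225 [ 0.7   0.29 -0.37  1.87  0.12  1.01  0.04]
270 [ 0.68  0.35 -0.36  1.77  0.14  1.04  0.02]
315 [ 0.63  0.4  -0.37  1.71  0.16  1.06 -0.04]
```

View pics/w1.png

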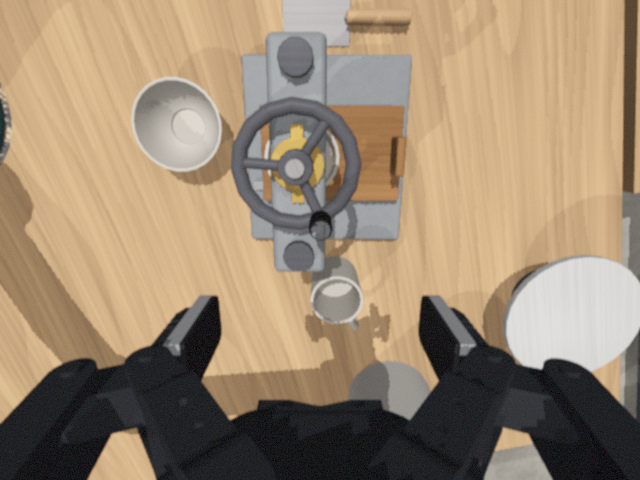

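Run:
```python
from h import *
p=cv2.imread("pics/w1.png"); cv2.imwrite("pics/w1c.png",cv2.resize(p[80:260,210:430],None,fx=3.6,fy=3.3,interpolation=cv2.INTER_CUBIC))
T=np.load("pics/w1T.npy"); d=np.load("pics/w1d.npy")
print("rim",[np.round(wplane(T,u,v,.212),4) for u,v in [(232,165),(361,165),(296,97),(296,231)]])
print("hub",wplane(T,295,167,.23)); print("knobtop",wplane(T,320,231,.255))
i=cams.camera_info("wrist")
for u,v in [(295,167),(320,231),(320,226),(320,233),(238,165),(355,165),(296,103),(270,215)]:
    z=d[v,u]; print(u,v,np.round(T[:3,3]+T[:3,:3]@np.array([(u-i["cx"])/i["fx"]*z,(v-i["cy"])/i["fy"]*z,z]),4))
```

```text
rim [array([ 0.4568, -0.1808,  0.212 ]), array([ 0.5693, -0.2088,  0.212 ]), array([ 0.5275, -0.1399,  0.212 ]), array([ 0.4964, -0.2543,  0.212 ])]
hub [ 0.51295876 -0.19480012  0.23      ]
knobtop [ 0.52163922 -0.24772059  0.255     ]
295 167 [ 0.5128 -0.1949  0.2288]
320 231 [ 0.5169 -0.267   0.1866]
320 226 [ 0.5182 -0.2617  0.1869]
320 233 [ 0.5164 -0.2687  0.1878]
238 165 [ 0.4635 -0.1819  0.2179]
355 165 [ 0.5636 -0.2068  0.2184]
296 103 [ 0.5265 -0.145   0.2175]
270 215 [ 0.478  -0.2322  0.2178]
```

View pics/w1c.png

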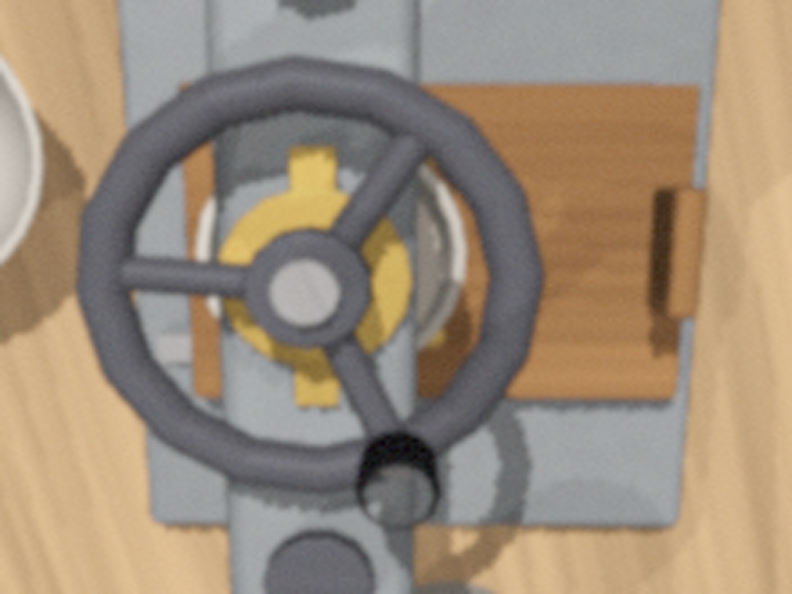

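Run:
```python
from h import *
s=arm.read_state(); print(s["clock"],s["ee_pos"],s["contact_force"])
arm.command_gripper(0.55,20)
arm.move_straight([.522,-.247,.29],rot=ROT,vel=.15)
s=arm.read_state(); print(s["clock"],s["ee_pos"],s["contact_force"])
print(arm.move_straight([.522,-.247,.243],vel=.06,until_force=5))
s=arm.read_state(); print(s["clock"],s["ee_pos"],s["tcp_rot"],ROT,s["contact_force"])
T=wtf(); p,d=cams.read_camera("wrist"); cv2.imwrite("pics/w2.png",p[:,:,::-1])
```

```text
1.9583 [ 0.52223901 -0.24476927  0.39931523] [ 0.4368804   0.66152752 -0.4095118 ]
3.3083 [ 0.52262353 -0.24708675  0.29092546] [ 0.30347754  0.62556912 -0.38339971]
False
4.2417 [ 0.52228201 -0.24705249  0.24330429] [2.47176777e+00 1.93822759e+00 4.93696776e-04] [2.47222928 1.93847537 0.        ] [-0.29289126  0.28668423 -0.19255583]
```

View pics/w2.png

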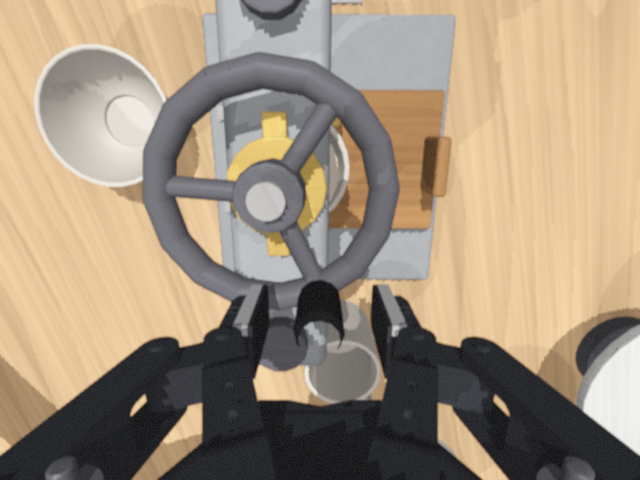

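```bash
cat > wind.py <<'E'
from h import *
import json,os,sys
# state: axis, angle, foot-relative
def frc(n=2):
    f=[]
    for _ in range(n):
        f.append(arm.read_state()["contact_force"]); arm.hold(0.02)
    return np.mean(f,0)
def load(): return json.load(open("st.json"))
def save(st): json.dump(st,open("st.json","w"))
def step(st,dth,vel):
    st["th"]+=dth; st["z"]+=0.024*dth/360
    a=np.radians(st["th"]); er=np.array([np.cos(a),np.sin(a),0]); et=np.array([-er[1],er[0],0])
    r=st["r"]
    q=np.array([st["ax"][0],st["ax"][1],st["z"]])+r*er
    arm.move_straight(q.tolist(),vel=vel)
    f=frc()-np.array(st["f0"]); s=arm.read_state()
    ft=-f@et; fr=f@er; fz=f[2]
    p=np.array(s["ee_pos"])-[*st["ax"],0]
    print("t%.2f th%.0f act%.1f r%.4f z%.4f ft%.1f fr%.1f fz%.1f w%.3f"%(s["clock"],st["th"],np.degrees(np.arctan2(p[1],p[0])),np.hypot(p[0],p[1]),p[2],ft,fr,fz,s["gripper_width"]))
    # admittance
    st["z"]+=float(np.clip(fz*0.00006,-.0005,.0005)) if abs(fz)>2 else 0
    g=0.00008*fr
    if abs(fr)>2: # shift axis estimate along er
        st["ax"]=[st["ax"][0]+float(np.clip(g,-.0006,.0006)*er[0]),st["ax"][1]+float(np.clip(g,-.0006,.0006)*er[1])]
    save(st); return ft,fr,fz
E
python3 - <<'E'
from wind import *
f0=frc(4); arm.command_gripper(0.0,30); arm.hold(.1)
s=arm.read_state(); print(s["clock"],s["gripper_width"],frc()-f0,s["ee_pos"])
e=np.array(s["ee_pos"]); ax=[.5132,-.195]
st=dict(ax=ax,r=.052,z=.243,th=float(np.degrees(np.arctan2(e[1]-ax[1],e[0]-ax[0]))),f0=f0.tolist())
for k in range(4):
    o=step(st,6,.04)
    if max(map(abs,o))>10: break
E
```

```text
4.8083 0.22273814470721187 [-0.06303723 -0.42863788  1.52851298] [ 0.52212818 -0.24706937  0.2432392 ]
t5.17 th-74 act-75.4 r0.0526 z0.2432 ft5.1 fr2.0 fz2.5 w0.220
t5.48 th-68 act-69.2 r0.0523 z0.2437 ft5.1 fr0.9 fz1.5 w0.222
t5.80 th-62 act-63.0 r0.0521 z0.2441 ft4.8 fr1.4 fz1.1 w0.220
t6.12 th-56 act-56.7 r0.0520 z0.2446 ft5.6 fr0.7 fz0.7 w0.220
```

Run:
```python
from wind import *
st=load()
while st["th"]<330:
    o=step(st,8,.05)
    if o[0]>8.5 or abs(o[1])>9 or abs(o[2])>10 : print("stop"); break
```

```text
t6.44 th-48 act-48.5 r0.0518 z0.2452 ft4.7 fr-0.9 fz1.1 w0.223
t6.77 th-40 act-40.5 r0.0516 z0.2457 ft5.1 fr-2.1 fz0.9 w0.221
t7.09 th-32 act-32.8 r0.0516 z0.2461 ft5.2 fr-3.0 fz0.2 w0.224
t7.42 th-24 act-25.0 r0.0517 z0.2467 ft5.5 fr-3.0 fz0.5 w0.226
t7.76 th-16 act-17.3 r0.0517 z0.2473 ft5.4 fr-3.4 fz-0.0 w0.226
t8.09 th-8 act-9.4 r0.0518 z0.2478 ft5.2 fr-2.9 fz-0.2 w0.222
t8.43 th-0 act-1.6 r0.0518 z0.2484 ft4.7 fr-3.0 fz-0.8 w0.219
t8.76 th8 act6.3 r0.0518 z0.2490 ft5.1 fr-3.4 fz-0.2 w0.223
t9.09 th16 act14.2 r0.0519 z0.2496 ft5.0 fr-3.2 fz-1.4 w0.217
t9.43 th24 act22.3 r0.0520 z0.2501 ft4.7 fr-2.8 fz-1.5 w0.223
t9.76 th32 act30.3 r0.0520 z0.2507 ft4.5 fr-3.3 fz-1.1 w0.222
t10.09 th40 act38.4 r0.0521 z0.2513 ft4.4 fr-3.3 fz-2.7 w0.221
t10.42 th48 act46.4 r0.0522 z0.2518 ft4.9 fr-3.2 fz-2.5 w0.223
t10.74 th56 act54.3 r0.0522 z0.2523 ft4.2 fr-4.1 fz-2.1 w0.223
t11.07 th64 act62.3 r0.0524 z0.2528 ft4.4 fr-2.5 fz-2.0 w0.222
t11.40 th72 act70.2 r0.0524 z0.2534 ft3.9 fr-3.1 fz-2.3 w0.221
t11.72 th80 act78.2 r0.0524 z0.2538 ft4.5 fr-2.4 fz-1.1 w0.222
t12.05 th88 act86.2 r0.0524 z0.2543 
[... 1328 characters left out ...]
56 act-106.7 r0.0517 z0.2651 ft4.5 fr-2.5 fz0.8 w0.221
t19.32 th264 act-98.7 r0.0517 z0.2656 ft4.8 fr-2.8 fz1.4 w0.218
t19.66 th272 act-90.7 r0.0517 z0.2662 ft4.6 fr-3.2 fz0.8 w0.219
t19.99 th280 act-82.7 r0.0518 z0.2668 ft5.2 fr-2.8 fz0.7 w0.217
t20.32 th288 act-74.6 r0.0518 z0.2674 ft5.1 fr-2.8 fz0.4 w0.221
t20.66 th296 act-66.6 r0.0519 z0.2680 ft4.9 fr-2.7 fz-1.0 w0.224
t20.99 th304 act-58.5 r0.0519 z0.2686 ft5.2 fr-2.8 fz-1.5 w0.224
t21.32 th312 act-50.4 r0.0519 z0.2692 ft4.7 fr-2.4 fz-1.2 w0.224
t21.65 th320 act-42.3 r0.0519 z0.2699 ft5.1 fr-2.7 fz-1.7 w0.223
t21.98 th328 act-34.2 r0.0520 z0.2705 ft5.1 fr-2.8 fz-3.1 w0.221
t22.31 th336 act-25.8 r0.0520 z0.2711 ft4.8 fr-2.5 fz-2.9 w0.221
```

Run:
```python
from wind import *
st=load()
while st["th"]<600:
    o=step(st,8 if st["th"]<365 else 4,.05)
    if o[0]>10.5 or abs(o[1])>11 or abs(o[2])>12 : print("stop"); break
```

```text
t22.63 th344 act-17.7 r0.0521 z0.2716 ft5.5 fr-2.7 fz-2.8 w0.221
t22.96 th352 act-9.5 r0.0521 z0.2721 ft5.3 fr-2.2 fz-2.8 w0.219
t23.28 th360 act-1.4 r0.0522 z0.2726 ft4.4 fr-2.3 fz-1.7 w0.222
t23.61 th368 act6.7 r0.0522 z0.2732 ft4.7 fr-2.3 fz-2.3 w0.221
t23.89 th372 act10.8 r0.0523 z0.2734 ft5.4 fr-2.3 fz-2.1 w0.223
t24.18 th376 act14.9 r0.0524 z0.2736 ft5.4 fr-1.6 fz-1.8 w0.218
t24.46 th380 act19.0 r0.0523 z0.2739 ft5.0 fr-2.7 fz-2.0 w0.223
t24.74 th384 act23.0 r0.0525 z0.2741 ft5.5 fr-1.8 fz-1.3 w0.226
t25.02 th388 act27.1 r0.0524 z0.2743 ft5.9 fr-2.3 fz-0.9 w0.223
t25.31 th392 act31.1 r0.0525 z0.2746 ft5.6 fr-1.4 fz-0.8 w0.221
t25.59 th396 act35.2 r0.0524 z0.2748 ft5.3 fr-2.1 fz-0.2 w0.224
t25.88 th400 act39.2 r0.0525 z0.2751 ft6.1 fr-1.9 fz-0.9 w0.221
t26.16 th404 act43.2 r0.0524 z0.2753 ft5.6 fr-1.4 fz-0.4 w0.221
t26.44 th408 act47.2 r0.0524 z0.2756 ft4.9 fr-2.5 fz-0.6 w0.222
t26.73 th412 act50.8 r0.0525 z0.2759 ft6.5 fr-1.5 fz-0.4 w0.221
t27.01 th416 act53.6 r0.0523 z0.2762 ft10.0 fr-2.0 fz-3.1 w0.224
t27.29 th420 act56.4 r0.0523 z0.2764 ft12.3 fr-2.1 fz-4.7 w0.221
stop
```

Run:
```python
from wind import *
st=load()
arm.hold(.3); print(frc()-np.array(st["f0"]))
for k in range(2): step(st,-3.5,.04)
arm.command_gripper(0.55,20); arm.hold(.1)
s=arm.read_state(); print(s["ee_pos"],frc()-np.array(st["f0"]))
e=s["ee_pos"]
arm.move_straight([e[0],e[1],.40],vel=.2)
arm.hold(.1)
T=wtf(); p,d=cams.read_camera("wrist"); np.save("pics/w3T.npy",T); np.save("pics/w3d.npy",d); cv2.imwrite("pics/w3.png",p[:,:,::-1])
print(arm.read_state()["clock"])
p,d=cams.read_camera("top"); cv2.imwrite("pics/top3.png",p[:,:,::-1])
```

```text
[ 9.57475696 -8.05757954 -4.2736234 ]
t27.91 th416 act53.8 r0.0526 z0.2760 ft9.0 fr-1.7 fz-1.7 w0.219
t28.19 th413 act51.3 r0.0527 z0.2757 ft6.4 fr-1.8 fz0.6 w0.221
[ 0.54168889 -0.1539371   0.27497788] [-0.06349392 -0.52924811 -0.42806038]
29.6333
```

View pics/w3.png

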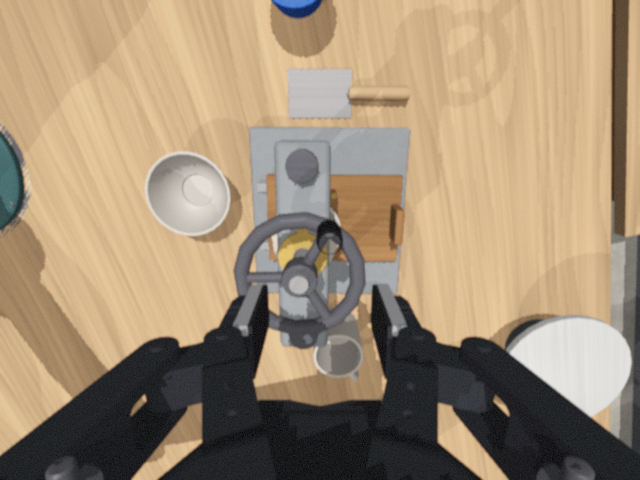

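Run:
```python
from h import *
T=np.load("pics/w3T.npy"); d=np.load("pics/w3d.npy"); i=cams.camera_info("wrist")
def pt(u,v):
    z=d[v,u]; return np.round(T[:3,3]+T[:3,:3]@np.array([(u-i["cx"])/i["fx"]*z,(v-i["cy"])/i["fy"]*z,z]),4)
for q in [(241,275),(298,219),(359,275),(255,310),(298,284)]: print(q,pt(*q))
print("tab",[ (q,pt(*q)) for q in [(401,212),(401,226),(401,240)]])
for z in (.065,.2): print(arm.inverse_kinematics(np.array([.6355,-.2245,z]),ROT), arm.inverse_kinematics(np.array([.6355,-.2245,z])+.12*F,ROT))
```

```text
(241, 275) [ 0.4639 -0.18    0.25  ]
(298, 219) [ 0.5247 -0.1436  0.2493]
(359, 275) [ 0.5633 -0.204   0.2506]
(255, 310) [ 0.5204 -0.1371  0.4086]
(298, 284) [ 0.5118 -0.1951  0.2611]
tab [((401, 212), array([ 0.6393, -0.2062,  0.0775])), ((401, 226), array([ 0.6357, -0.2249,  0.0792])), ((401, 240), array([ 0.6323, -0.2444,  0.0793]))]
[ 0.49034947  0.74601123 -0.28920246  1.63303817  0.2725491   0.80244564
 -0.1574941 ] [ 0.46039413  0.9254695  -0.31667509  1.27134687  0.30198131  0.99086396
 -0.14413419]
[ 0.52264438  0.58712824 -0.33624585  1.56419459  0.21525777  1.02693684
 -0.11403546] [ 0.46977161  0.79382489 -0.34253147  1.20024112  0.26097424  1.1894904
 -0.11513206]
```

```bash
cat >> h.py <<'E'
P=np.array([-np.sin(FA),np.cos(FA),0])
def tilt(deg): return (R.from_rotvec(P*np.radians(deg))*R.from_rotvec(ROT)).as_rotvec()
E
python3 - <<'E'
from h import *
for t in (12,-12):
    r=tilt(t); z=R.from_rotvec(r).apply([0,0,1]); print(t,z@F,z)
t=12 if (R.from_rotvec(tilt(12)).apply([0,0,1])@F)<0 else -12
C=np.array([.6353,-.2248,0])
for q in [C+[0,0,.20]+.02*F,C+[0,0,.07],C+[0,0,.07]+.125*F]: print(arm.inverse_kinematics(q,tilt(t)))
# go
arm.command_gripper(0.4,20)
arm.reach((C+.06*F+[0,0,.36]).tolist(),tilt(t))
u=-R.from_rotvec(tilt(t)).apply([0,0,1]); Q=C+[0,0,.07]
arm.move_straight((Q+.10*u).tolist(),vel=.2)
s=arm.read_state(); print(s["clock"],s["ee_pos"],Q+.1*u,s["contact_force"])
arm.hold(.05)
T=wtf(); p,d=cams.read_camera("wrist"); cv2.imwrite("pics/w4.png",p[:,:,::-1])
p,d=cams.read_camera("scene"); cv2.imwrite("pics/s4.png",cv2.resize(p[120:330,120:400,::-1],None,fx=2.8,fy=2.8))
E
```

```text
12 -0.2079116908177588 [-0.20191017  0.04959389 -0.9781476 ]
-12 0.20791169081775984 [ 0.20191017 -0.04959389 -0.9781476 ]
[ 0.48801746  0.7292282  -0.33826662  1.3327719   0.22264423  1.32883752
 -0.11045099]
[ 0.48117675  0.83613942 -0.30850372  1.45798406  0.25687074  1.10020285
 -0.13742282]
[ 0.43280141  1.04381197 -0.32963355  1.02994124  0.29097306  1.3208244
 -0.11344343]
31.8417 [ 0.65649663 -0.22990856  0.16987986] [ 0.65549102 -0.22975939  0.16781476] [0.45760927 0.30870529 0.34758242]
```

View pics/w4.png

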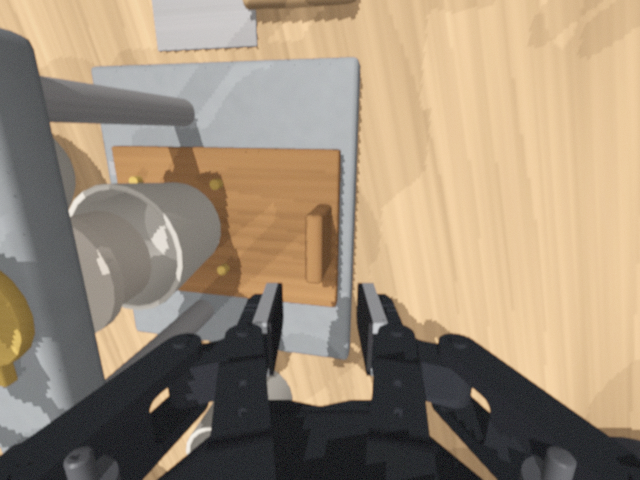

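View pics/s4.png

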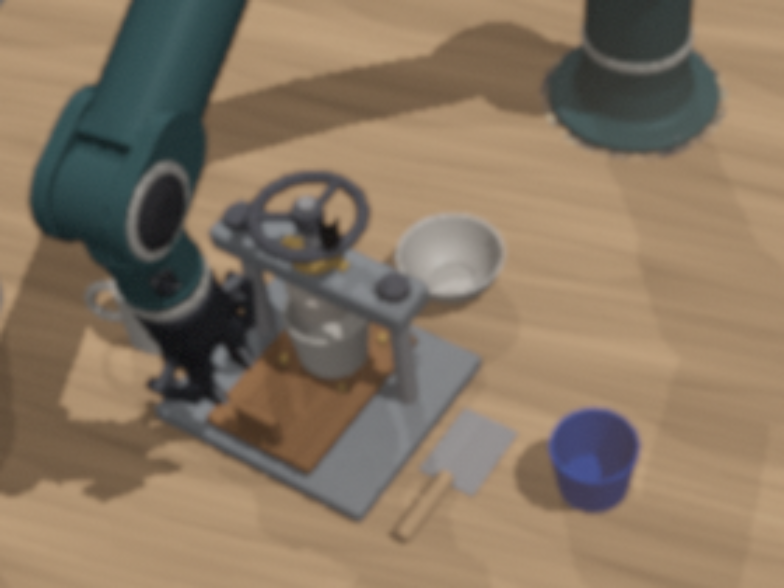

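Run:
```python
from wind import frc
from h import *
C=np.array([.6353,-.2248,0]); Q=C+[0,0,.07]
f0=frc(3)
print(arm.move_straight(Q.tolist(),vel=.08,until_force=6))
s=arm.read_state(); print(s["clock"],s["ee_pos"],frc()-f0)
T=wtf(); p,d=cams.read_camera("wrist"); cv2.imwrite("pics/w5.png",p[:,:,::-1])
```

```text
False
33.4417 [ 0.6357968  -0.22492276  0.07065151] [-1.45452917 -0.05429436  0.94223423]
```

View pics/w5.png

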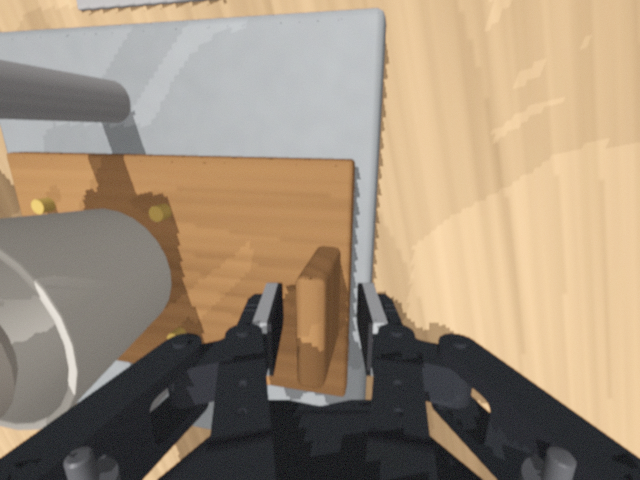

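Run:
```python
from wind import frc
from h import *
f0=frc(3); arm.command_gripper(0,20); arm.hold(.1)
s=arm.read_state(); e=np.array(s["ee_pos"]); print(s["clock"],e,s["gripper_width"],frc()-f0)
for k in (.04,.08,.115,.12):
    h=arm.move_straight((e+k*F).tolist(),vel=.04,until_force=12)
    s=arm.read_state(); print(s["clock"],(s["ee_pos"]-e)@F,h,frc()-f0,s["gripper_width"])
    if h: break
T=wtf(); p,d=cams.read_camera("wrist"); cv2.imwrite("pics/w6.png",p[:,:,::-1])
p,d=cams.read_camera("scene"); cv2.imwrite("pics/s6.png",cv2.resize(p[120:330,120:400,::-1],None,fx=2.8,fy=2.8))
```

```text
33.9583 [ 0.63535356 -0.2248177   0.07046875] 0.19306635923524731 [-2.45792993  0.39900045  4.30726757]
35.1417 0.04093607101650663 False [-0.02951811 -0.77548728  3.3583869 ] 0.1931802195537575
36.325 0.08096217610967472 False [-1.12178213 -2.35375628  4.01682577] 0.19563611227242966
37.3833 0.11511734621971005 False [-2.31931668 -3.49927504  4.48217922] 0.19491314887746555
37.6917 0.11935174798876365 False [-5.40445644 -4.32345991  5.44911728] 0.19413738382579868
```

View pics/w6.png

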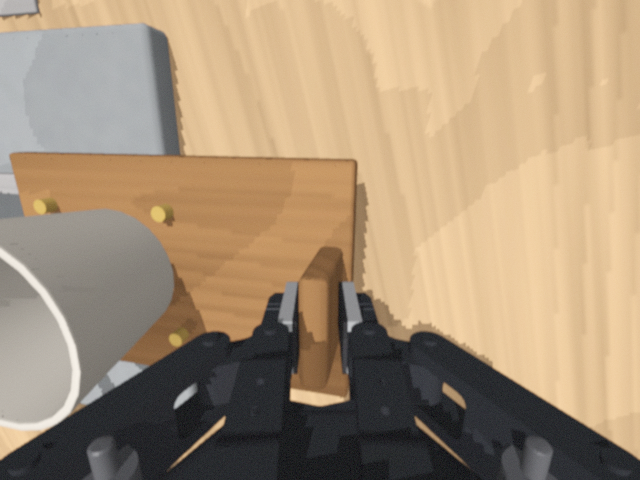

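View pics/s6.png

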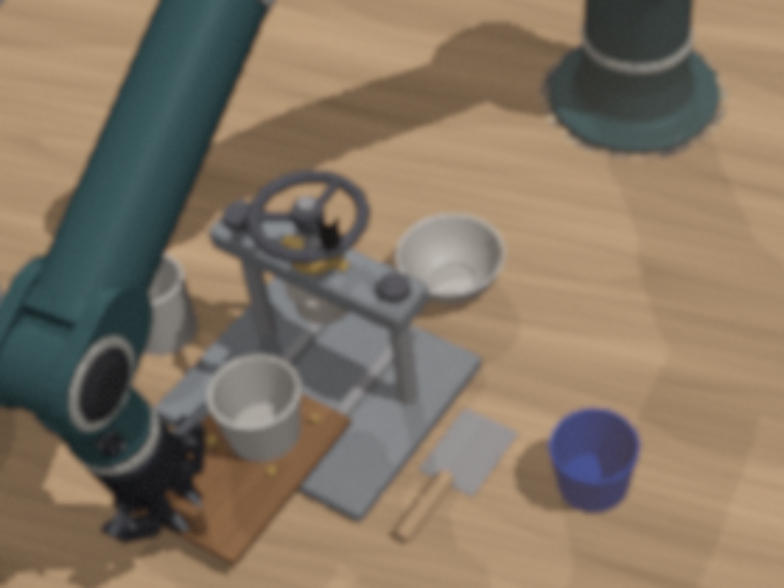

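Run:
```python
from wind import frc
from h import *
arm.command_gripper(0.4,20); arm.hold(.1)
s=arm.read_state(); e=np.array(s["ee_pos"]); u=-R.from_rotvec(s["tcp_rot"]).apply([0,0,1])
arm.move_straight((e+.16*u).tolist(),vel=.12); arm.hold(.3)
s=arm.read_state(); print(s["clock"],s["contact_force"])
for n in ("scene","top"):
    p,d=cams.read_camera(n); 
    c=p[120:330,120:400] if n=="scene" else p[130:340,320:600]
    np.save(f"pics/{n}7d.npy",d);cv2.imwrite(f"pics/{n}7.png",cv2.resize(c[:,:,::-1],None,fx=2.8,fy=2.8))
    cv2.imwrite(f"pics/{n}7f.png",p[:,:,::-1])
```

```text
40.0167 [-0.42204653 -0.01400852 -0.20162587]
```

View pics/scene7.png

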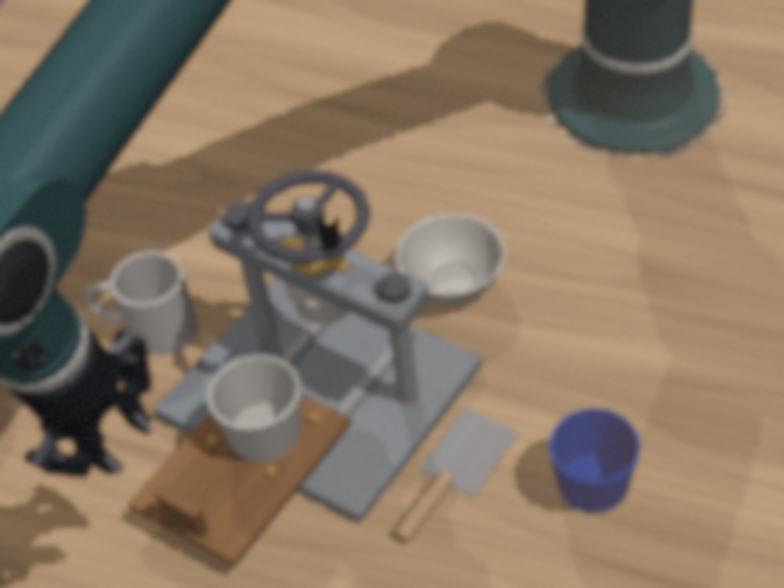

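View pics/top7.png

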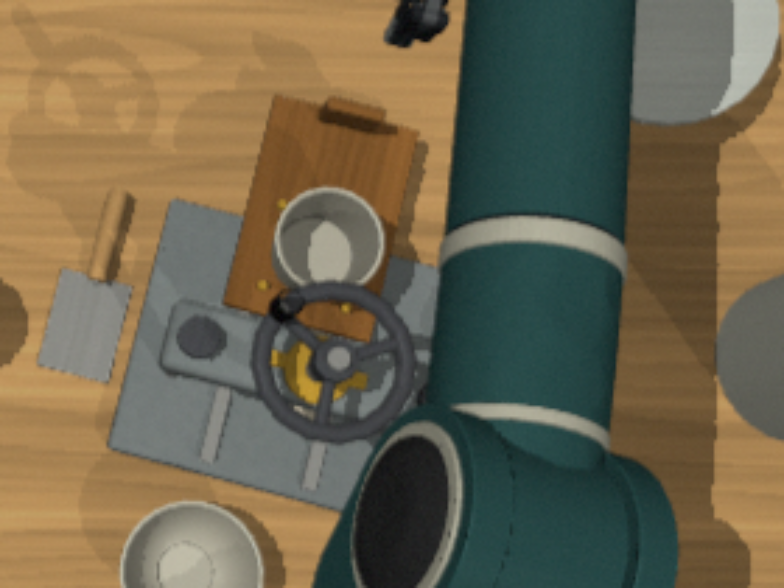

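Run:
```python
from h import *
T=lambda x,y:(x/2.8+320-.3,y/2.8+130-.3)
t=plane("top",*T(354,108),.08); print("tray",(t-np.array([.6353,-.2248,.08]))@F, "0.1?")
k=plane("top",*T(290,302),.289); print("knob ang",np.degrees(np.arctan2(k[1]+.195,k[0]-.5132)),k)
d=np.load("pics/top7d.npy"); 
for q in [(262,365),(330,436),(402,365)]:
    u,v=T(*q); o,r=ray("top",u,v); print(o+r*d[int(round(v)),int(round(u))])
c=plane("top",*T(330,242),.108); print("cup rim",c,"seat exp",np.array([.5132,-.195])+.119*F[:2])
```

```text
tray 0.11902254494360828 0.1?
knob ang 48.2253786169409 [ 0.54785885 -0.15620161  0.289     ]
[ 0.50877381 -0.14314725  0.25044694]
[ 0.45945458 -0.19024613  0.25027131]
[ 0.51050873 -0.24217805  0.24961809]
cup rim [ 0.62824443 -0.22423566  0.108     ] seat exp [ 0.62876498 -0.22338548]
```

```bash
python3 -c "
from rig import arm
print(arm.finish_job())"
```

```text
the job is handed in; nothing more can be done
None
```

The press is open: the screw is up at its top stop, the tray is fully out with the cup in its place, and I handed the job in. No verdict was reported.

- **Screw:** I wound the crank knob about 1.4 turns counter-clockwise, with about 4–6 N at the knob and no more than 5 N along the screw. At the stop the force rose to 12.3 N, well under the 22 N limit. I eased back within the nut's twist and let go. Afterwards the knob stood at about 48°, which is where the stop should leave it once the nut untwists.
- **Tray:** I drew it out by its tab. The arm's travel showed 0.119 m, and the top camera showed the same. I let go and backed clear; the force on the tool read near zero, with nothing touching.
- **Cup:** It stands upright in its place, within about 1 mm of the expected seat position.
- **Other things:** The mug, bowl and trim tool look unmoved in the pictures. The glaze jar was outside the final views I looked at, but the arm never went near it.
- **Disagreement:** Camera depth put the rim top at about 0.250 m, where 0.251 m was expected at the stop. That is within the 2 mm calibration error, so I relied on the force felt at the stop.

The final checks were done at about 40 s of the 72 s allowed.

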